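Turn a pump bracket over in the slide-jaw fixture

ROBOT

A 6-joint arm with a two-finger parallel gripper is mounted at the origin on the work surface. World frame = base frame: x ahead of the robot, y to its left, z up, the work surface at z = 0. Lengths are in mm, angles in rad, forces in N, time in s.
With the tool pointing down it reaches from about 350 to 775 mm from the base axis. Payload 7.3 kg.
Tool frame: the origin (TCP) lies on the centre line of the jaws, within the pads' length; the fingertips stand 14 mm ahead of it and the grasp point (between the pads) lies 5 mm behind it; z points along the fingers, y is the line along which they close (so a half turn about z gives the same grasp; the last joint's range is limited). The gripper opens to 92 mm and grips with 3 to 60 N. Pads are 19 mm wide; open, the fingers measure 130 mm over their backs; the gripper's body (75 mm by 190 mm) begins 47 mm behind the grasp point.
Start: joints at [-1.311, 0.342, 1.524, -0, 1.275, -0.146], TCP at [207.269, -482.372, 240.741] pointing down, gripper open.
Joint ranges: [-2.53, 2.53], [-0.77, 2.02], [0.04, 2.7], [-1, 4.14], [0.28, 2.66], [-3.11, 3.11]. Speed limits (rad/s): [2.57, 2.57, 3.14, 3.14, 3.14, 3.14].

INTERFACE

Orientations are given as [roll, pitch, yaw] about the fixed x, y, z axes, in that order (R = Rz(yaw) Ry(pitch) Rx(roll)).
In Python, from plant import get_obs, capture, bot, spot_in, trace, pinpoint gives the robot as it stands.
- The arm moves only by the tool play_rows, never from a script. Its argument "rows" is a list of rows, each a list of 2 entries, a list of its own where there are three numbers: the shift along the world's x, y, z in units of 3 cm (1.0 is 3 cm), then the turn, a rotation vector about the world's x, y, z in units of 8 degrees (1.0 is 8 degrees). A call has 1 to 12 rows; each row shifts and turns the commanded pose from where the row before left it; what a row does not reach is not made up. A row lasts 1/8 s, in which the tool goes at most 62.5 mm and 10.7 degrees, less where a joint would pass 70% of its speed; a pose out of reach is approached as far as the arm can. A call with a number of a shift or a turn outside -1 to 1 is refused whole. A call with a gripper value outside its range is refused whole. "hand" is the opening, from -1 (shut) to 1 (fully open), set as the call begins (left out, the last holds). The fingers move at their own pace and stop on an object; the grip force is fixed at half the most. Time passes only in rows, so rows that do not move let the fingers close. It gives the time, the measured TCP pose, the force, the opening and the grip force at its end, in the units of the state.
- get_obs(): the state, without advancing time (a new reading comes with each control period).
- capture(name): name is "side" or "top"; returns a dict with "frame" (400x640x3 uint8, red, green, blue), "fov_y" (degrees; the focal length in pixels is half the picture's height over the tangent of half this angle, whatever the lens; pixels are square), "cx", "cy" (the principal point, pixels), "rvec" (rotation vector, rad) and "tvec" (3), from world to camera coordinates, as OpenCV has them. Camera axes: x right, y down, z forward; pixel columns grow to the right and rows downward; lengths in mm; the calibration is good to about 2 mm. A picture is of the moment at which its call begins. There is no depth.
- bot.close_job(): hands the job in; it is judged then, once.
Trained networks look in the newest picture that a camera, given by its name, has taken for a name from the list of things; names that differ only in an ending like _2 or _b are one class to them, and where a whole thing is asked for, a point or a joint stands for the part that bears it (a point fixed in the world has none). Each returns a list of dicts, best first, with "p" (0 to 1); they miss things now and then, are a little off and sometimes report something else, mostly with a low value. They report only what shows in the picture. A call takes as long as a camera call. They do not tell look-alikes from the thing itself.
- spot_in(query, camera): "at" ([row, column] in pixels, amid what is visible of it).
- trace(query, camera): "mask" (400x640 bool, what is visible of it) and "at" ([row, column] in pixels, amid what is visible of it).
- pinpoint(query, camera): "at" ([row, column] in pixels: a listed point, or the origin of a listed thing).
The state is a dict: "time": time; "joint_positions": joint angles; "dq": joint speeds; "tau": joint torques, N m; "tool_pos": TCP position; "tcp_rot": TCP orientation; "contact_force": force on the tool from outside, world axes, zero at the start; "moment": the same for the moment, N m; "grip_width": finger opening in mm; "finger_force": force on a finger pad.
Only numpy, scipy, OpenCV 4.12 (cv2) and the standard library are available. Lean on these libraries where they do the work, as an engineer would, in place of code of your own. Each camera call takes 0.05 s, during which the arm holds its last target. There are 200 camera calls.

TASK

A stray bush is standing behind the fixture's sliding jaw and keeps it from opening: first set it down in the deep blue crate to one side of the fixture, with the two other bushes, without dropping it. Then slide the jaw back, take the pump bracket out, put it back squarely on the seat with its round spigot pointing straight up and the same two sides between the jaws, and push the jaw snug against it again. Do not drop the bracket, and leave the carton, the jar, the wrench and the cardboard box where they are.

Things in the scene. Friction and masses are not known exactly. Their poses are not given: they have to be found in the camera images.
- fixture: (All sizes in mm.) Dark steel slide-jaw fixture. Origin on the bench under the centre of the bracket's seat; z up, y along the slide, fixed jaw to sliding jaw. Bed: x -40 to 40, y -62 to 160, top 20 over the bench. Fixed jaw: plain block, x -30 to 30, face at y = -33, back at y = -61, top 38 over the bench. End stop: y 150 to 160, x -35 to 35, top 42 over the bench.
- jaw (a joint): Sliding jaw's opening in m, 0 to 0.045, along fixture +y; stiff (5 N), stays where left. At 0 its face is at fixture y = 31 (gap 64): about 0.002 when on the bracket. Jaw: x -16 to 16, back end y = 100 + opening, top 38 (mm). A lip above the face reaches 6 further in, 30 to 38 over the bench, and lies over the edge of the bracket's bottom plate: it must be drawn back to free it.
- jaw_grip (a point): Grip point in the upright handle block of the sliding jaw: at fixture x = 0, y = 82 + opening, 60 high over the bench. The block is 26 (x) by 16 (y), from 38 to 70 high over the bench.
- bracket: Cast aluminium pump bracket, 0.3 to 0.6 kg, sizes in mm. Two 66 x 66 x 8 plates at right angles, solid body in their corner, round spigot. Origin: centre of the foot plate's underside. Foot plate x -33 to 33, z 0 to 8; back plate x -33 to -25, z 0 to 66; both y -33 to 33. Body x -25 to 27, y -25 to 25, z 8 to 60. Spigot along +x, 30 across, x 27 to 39, axis z = 34. y is the way the jaws clamp.
- bracket_center (a point): Centre of the bracket's 66 cube: bracket frame (0, 0, 33), same axes. 53 over the bench when the bracket stands on the bed on either plate. At the start it stands on the foot plate, z up, spigot level along fixture +x; turned over, it stands on its back plate, spigot (x) up, y still along the fixture's y.
- bracket_spigot (a point): Centre of the spigot's end face: body frame (39, 0, 34).
- bush: The stray black bush, a plain ring 44 outside, 28 inside, 34 high, standing on the fixture's bed between the jaw's back end and the end stop. Origin: centre of the underside, z along its axis.
- crate: Deep blue open crate, fixed, outside 160 (x) by 170 (y) by 60 high, walls and floor 5. Origin: centre of the underside. Two bushes like the stray one stand in its +x half (at about x = 45, y = -40 and 40); the -x half is free.
- tray: Shallow blue tray with two compartments, fixed, 160 (x) by 170 (y) by 30 high, with two steel flanges in it: not for bushes. Origin: centre of the underside.
- carton: Bystander: white carton 50 by 75 (y) by 45 high. Origin: centre of the underside.
- jar: Bystander: white jar, 48 in diameter, 75 high. Origin: centre of the underside.
- wrench: Bystander: open spanner lying along its x, about 190 long. Origin: under its middle.
- box: Bystander: cardboard box 60 by 90 (y) by 50 high. Origin: centre of the underside.
Mind the look-alikes: they are no part of the job. What is shaped like the bush but green is not meant.

How it is judged (in metres and radians):
On the way, in this order (a step that is already met when the one before it is completed fails the run):
1. the stray bush stands or lies in the crate, let go (x of bush in the frame of crate between -0.075 and 0.075 m and y of bush in the frame of crate between -0.08 and 0.08 m and z of bush in the frame of crate between -0.01 and 0.045 m and contact force between the fingers and bush below 0.1 N and linear speed of bush below 0.05 m/s), for 0.2 s.
2. the bracket is lifted out of the fixture, its centre more than 40 mm over its seated height (z of bracket_center in the frame of fixture above 0.093 m), for 0.1 s.
At the end, for the whole second after the job is handed in: Bush at rest in the crate. Bracket at rest on the bed: spigot up and y axis along the fixture's (either way) within 0.06 and 0.07 rad; centre 50 to 56 mm above the bench and, from the seat, within 10 mm in fixture x and -3 to 4 mm in y. Jaw below 0.0045 m (x of bush in the frame of crate between -0.075 and 0.075 m and y of bush in the frame of crate between -0.08 and 0.08 m and z of bush in the frame of crate between -0.01 and 0.045 m and angle between bracket's own x axis and vertical below 0.06 rad and angle between the y axis of bracket and the y axis of fixture, either way round below 0.07 rad and z of bracket_center in the frame of fixture between 0.05 and 0.056 m and x of bracket_center in the frame of fixture between -0.01 and 0.01 m and y of bracket_center in the frame of fixture between -0.003 and 0.004 m and value of joint jaw below 0.0045 m and linear speed of each of bracket, bush below 0.02 m/s); the robot touches nothing.
It fails at once if the bush is dropped (falls freely faster than 0.9 m/s) (linear speed of bush above 0.9 m/s and contact force between the fingers and bush below 0.01 N).
It fails at once if the bracket is dropped (falls freely faster than 0.9 m/s) (linear speed of bracket above 0.9 m/s and contact force between the fingers and bracket below 0.01 N).
It fails at once if the carton, jar, wrench or cardboard box is moved by more than 30 mm (distance of any of carton, jar, wrench, box from where it was at the start of the episode above 0.03 m).
It also fails if it takes over 72 s, if anything falls off the work surface, if the arm or the gripper's body presses on something with over 40 N, if the wrist force passes 120 N, or if a joint passes its speed limit or range.

## Working session

There is one attempt and no reset: what is moved stays moved. The work goes in short steps, Python scripts to look and compute and a tool call to move; the robot and the scene stay as the last step left them, time stands still between calls to the robot, and variables do not carry over. Pictures are saved under pics/ and viewed, at most 10 in all, crops included, and the job is handed in when it is done.

Besides the shell and the picture viewer there is one more tool, called by a JSON object that holds its "fn" and its "kwargs", one argument or row to a line. play_rows: Moves the arm, as the interface text tells. Shifts and turns lie within -1 to 1; 1 stands for 3 cm of shift or 8 degrees of turn. Its arguments: {"type":"object","properties":{"rows":{"type":"array"},"hand":{"type":"number"}},"required":["rows"]}

```bash
mkdir -p pics; ls
cat > h.py <<'E'
import numpy as np, cv2
from plant import get_obs, capture, bot, spot_in, trace, pinpoint
def cam(c):
    f=200/np.tan(np.radians(c['fov_y'])/2); h=c['frame'].shape[0]
    K=np.array([[f,0,c['cx']],[0,f,c['cy']],[0,0,1]]); R=cv2.Rodrigues(np.array(c['rvec'],float))[0]
    return K,R,np.array(c['tvec'],float).reshape(3)
def ray(C,at):
    K,R,t=C; d=R.T@np.linalg.inv(K)@np.array([at[1],at[0],1.]); return -R.T@t,d
def atz(C,at,z):
    o,d=ray(C,at); return o+d*(z-o[2])/d[2]
def tri(C1,a1,C2,a2):
    o1,d1=ray(C1,a1);o2,d2=ray(C2,a2)
    s=np.linalg.lstsq(np.c_[d1,-d2],o2-o1,rcond=None)[0]
    p,q=o1+d1*s[0],o2+d2*s[1]; return (p+q)/2,np.linalg.norm(p-q)
def proj(C,P):
    K,R,t=C; q=(np.atleast_2d(P)@R.T+t)@K.T; return q[:,:2]/q[:,2:]
E
cat > look.py <<'E'
from h import *
import pickle
cs={n:capture(n) for n in('side','top')}
C={n:cam(c) for n,c in cs.items()}
pickle.dump(cs,open('cs.pkl','wb'))
for n in cs:
    cv2.imwrite(f'pics/{n}0.png',cs[n]['frame'][:,:,::-1]); print(n,-C[n][1].T@C[n][2],cs[n]['fov_y'],C[n][1][2])
for q in('fixture','jaw_grip','bracket_center','bracket_spigot','bracket','bush','crate','tray','carton','jar','wrench','box'):
    for n in cs:
        r=pinpoint(q,n)
        print(q,n,[(np.round(d['at']).tolist(),round(d['p'],2),np.round(atz(C[n],d['at'],20 if q=='bush' else 0)[:2]).tolist()) for d in r[:4]])
E
python3 look.py
```

```text
pics
side [226.52995338 986.30948317 730.65670734] 47.05244477207789 [ 0.2290539  -0.80514234 -0.54706502]
top [ 440.31828368   17.77101014 1192.27021573] 49.88206548184152 [ 0.08441597 -0.0074624  -0.99640266]
fixture side [([223.0, 323.0], 0.81, [489.0, 37.0])]
fixture top [([212.0, 307.0], 0.94, [486.0, 33.0])]
jaw_grip side [([203.0, 322.0], 0.67, [517.0, -51.0]), ([203.0, 291.0], 0.61, [601.0, -26.0])]
jaw_grip top [([182.0, 297.0], 0.6, [571.0, 59.0]), ([207.0, 441.0], 0.46, [490.0, -338.0])]
bracket_center side [([246.0, 308.0], 0.68, [500.0, 140.0])]
bracket_center top [([208.0, 308.0], 0.75, [498.0, 30.0]), ([206.0, 439.0], 0.66, [494.0, -335.0])]
bracket_spigot side [([197.0, 324.0], 0.89, [519.0, -85.0]), ([203.0, 257.0], 0.28, [693.0, 0.0])]
bracket_spigot top [([204.0, 321.0], 0.61, [507.0, -5.0])]
bracket side [([212.0, 322.0], 0.65, [506.0, -9.0])]
bracket top [([210.0, 307.0], 0.67, [492.0, 32.0])]
bush side [([255.0, 266.0], 0.77, [576.0, 224.0]), ([211.0, 277.0], 0.72, [615.0, 47.0]), ([240.0, 240.0], 0.72, [659.0, 187.0]), ([219.0, 233.0], 0.68, [713.0, 112.0])]
bu
[... 274 characters left out ...]
side [([160.0, 355.0], 0.72, [481.0, -329.0]), ([221.0, 322.0], 0.21, [494.0, 32.0]), ([191.0, 404.0], 0.2, [302.0, -183.0])]
tray top [([208.0, 438.0], 0.93, [489.0, -330.0])]
carton side [([246.0, 308.0], 0.87, [499.0, 143.0]), ([196.0, 319.0], 0.31, [535.0, -83.0])]
carton top [([211.0, 266.0], 0.87, [493.0, 148.0])]
jar side [([199.0, 316.0], 0.7, [538.0, -68.0])]
jar top [([191.0, 350.0], 0.6, [542.0, -89.0]), ([167.0, 290.0], 0.52, [614.0, 77.0])]
wrench side [([204.0, 256.0], 0.52, [694.0, 6.0])]
wrench top [([209.0, 437.0], 0.75, [484.0, -328.0]), ([140.0, 317.0], 0.55, [687.0, 1.0])]
box side [([190.0, 402.0], 0.97, [307.0, -183.0])]
box top [([276.0, 394.0], 0.79, [304.0, -199.0])]
```

Run:
```python
import cv2
for n,(r0,r1,c0,c1) in {'top':(100,300,120,480),'side':(120,380,170,440)}.items():
    i=cv2.imread(f'pics/{n}0.png')[r0:r1,c0:c1]; s=min(800/i.shape[1],600/i.shape[0])
    cv2.imwrite(f'pics/{n}0c.png',cv2.resize(i,None,fx=s,fy=s,interpolation=cv2.INTER_CUBIC)); print(n,s)
```

```text
top 2.2222222222222223
side 2.3076923076923075
```

View pics/top0c.png

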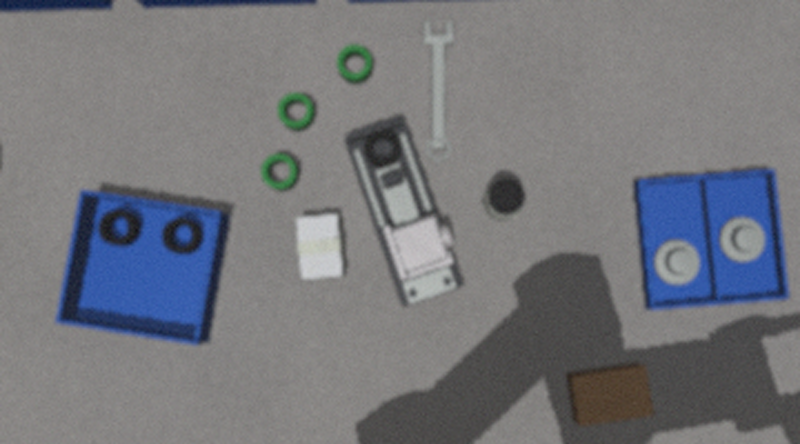

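View pics/side0c.png

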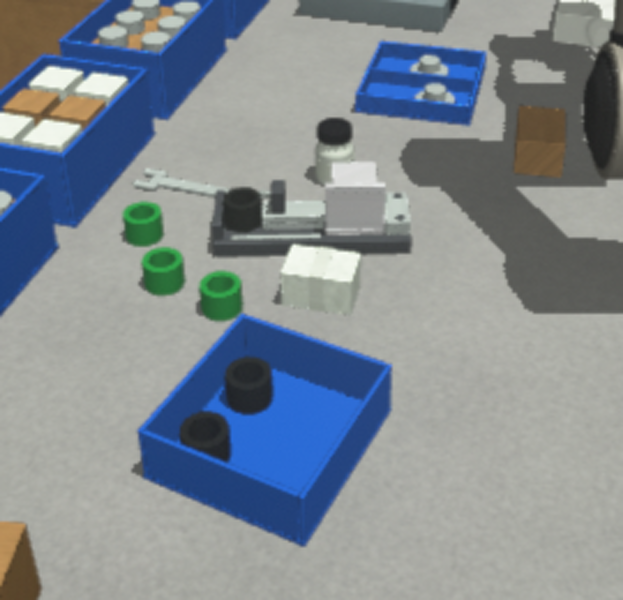

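The stray bush is the black ring at top (167,291) / side (211,277), on the fixture bed between the jaw and the end stop. The three green rings at top (128,280), (150,253) and (177,246) are look-alikes, the two black ones at top (202,174) and (206,202) are already in the crate, and the black-lidded jar is at top (187,347). Next I refine the poses and confirm the bush in a crop.

```bash
cat > fit.py <<'E'
from h import *
import pickle
from scipy.optimize import differential_evolution
cs=pickle.load(open('cs.pkl','rb')); C={n:cam(c) for n,c in cs.items()}
DT={}
for n,c in cs.items():
    g=cv2.resize(c['frame'],None,fx=2,fy=2,interpolation=cv2.INTER_CUBIC)
    e=cv2.Canny(cv2.GaussianBlur(cv2.cvtColor(g,cv2.COLOR_RGB2GRAY),(0,0),1.2),30,80)
    DT[n]=cv2.distanceTransform(255-e,cv2.DIST_L2,5)/2
def seg(a,b,k=40): return np.linspace(a,b,k)
def rect(x0,x1,y0,y1,z):
    p=[(x0,y0,z),(x1,y0,z),(x1,y1,z),(x0,y1,z)]; return [seg(np.array(p[i],float),np.array(p[(i+1)%4],float)) for i in range(4)]
def place(P,p):
    c,s=np.cos(p[2]),np.sin(p[2]); return P@np.array([[c,s,0],[-s,c,0],[0,0,1]])+[p[0],p[1],0]
def fit(model,p0,r):
    P=np.vstack(model)
    def cost(p):
        s=0
        for n in C:
            u=proj(C[n],place(P,p))*2+.5
            d=cv2.remap(DT[n],u[:,0].astype('f4')[:,None],u[:,1].astype('f4')[:,None],1,borderValue=9)
            s+=np.minimum(d,4).mean()
        return s
    b=[(p0[i]-r[i],p0[i]+r[i]) for i in range(3)]
    o=differential_evolution(cost,b,seed=0,maxiter=80); return o.x,o.fun
if __name__=='__main__':
    fx=rect(-40,40,-62,160,20)+rect(-35,35,150,160,42)[1:3]+rect(-40,40,-62,160,0)
    F,c=fit(fx,(487,33,np.radians(-72)),(15,15,.15)); print('fixture',np.round(F,3),np.degrees(F[2]),c)
    cr=rect(-80,80,-85,85,60)+rect(-80,80,-85,85,0)
    K,c2=fit(cr,(477,360,np.radians(-8)),(20,20,.25)); print('crate',np.round(K,3),np.degrees(K[2]),c2)
    np.save('F.npy',F);np.save('K.npy',K)
    inv=lambda P,p:place(np.array([P[0]-p[0],P[1]-p[1],P[2]])[None],(0,0,-p[2]))[0]
    ms={}
    for n in C:
        i=cs[n]['frame'].copy(); big=cv2.resize(i,None,fx=4,fy=4,interpolation=cv2.INTER_CUBIC)
        for m,p,col in((fx,F,(255,255,0)),):
            for s in m:
                u=proj(C[n],place(s,p)[[0,-1]])*4+1.5
                cv2.line(big,*[tuple(int(v) for v in q) for q in u],col,1)
        x=[int(v*4) for v in proj(C[n],[F[0]+20,F[1],40])[0]]
        cv2.imwrite(f'pics/{n}1.png',big[x[1]-230:x[1]+230,x[0]-200:x[0]+200][:,:,::-1])
    cv2.imwrite('pics/ov.png',np.hstack([cv2.imread(f'pics/{n}1.png') for n in C]))
    for n in C: 
        spot_r=trace('bush',n); ms[n]=[(d['p'],d['mask']) for d in spot_r]
        for d in spot_r:
            a=atz(C[n],d['at'],38); print(n,'bush',round(d['p'],2),np.round(d['at']),'fixture',np.round(inv(a,F),1),'crate',np.round(inv(a,K),1),d['mask'].sum(),cs[n]['frame'][d['mask']].mean(0).round())
    best={}
    for n in C:
        rr=[np.array(d['at']) for d in trace('bush',n) if abs(inv(atz(C[n],d['at'],38),F)[:2]-[0,125]).max()<30]
        if rr: best[n]=rr[0]
    if len(best)==2:
        t,e=tri(C['side'],best['side'],C['top'],best['top']); print('bush tri',t,e,inv(t,F))
    for q in('bracket_center','jaw_grip','bracket_spigot'):
        a=[pinpoint(q,n) for n in('side','top')]
        if a[0] and a[1]:
            t,e=tri(C['side'],a[0][0]['at'],C['top'],a[1][0]['at']); print(q,t,e,inv(t,F))
    print(get_obs()['tcp_rot'])
E
python3 fit.py
```

```text
fixture [488.914  33.574  -1.27 ] -72.78675310408013 1.9150458574295044
crate [ 4.75969e+02  3.59391e+02 -1.80000e-01] -10.294776183591631 1.8411521911621094
side bush 0.9 [250. 264.] fixture [-157.5  141.9   38. ] crate [ 124.1 -113.    38. ] 382 [ 57. 122.  71.]
side bush 0.71 [208. 277.] fixture [ 11.4 121.4  38. ] crate [ 183.9 -272.3   38. ] 260 [50. 53. 50.]
side bush 0.64 [236. 242.] fixture [-103.   201.3   38. ] crate [ 201.9 -134.    38. ] 339 [ 53. 121.  67.]
side bush 0.52 [216. 230.] fixture [-20.8 240.8  38. ] crate [ 274.9 -188.6   38. ] 296 [ 53. 121.  67.]
side bush 0.19 [305. 292.] fixture [-330.5   73.5   38. ] crate [-16.5   8.8  38. ] 6340 [ 42.  84. 158.]
top bush 0.76 [146. 256.] fixture [-74.3 210.9  38. ] crate [ 223.7 -155.    38. ] 198 [ 70. 107.  75.]
top bush 0.58 [163. 290.] fixture [ -3.1 136.   38. ] crate [ 190.2 -252.6   38. ] 152 [49. 49. 49.]
top bush 0.56 [184. 247.] fixture [-130.   119.7   38. ] crate [ 117.1 -147.7   38. ] 141 [ 65. 108.  73.]
top bush 0.43 [128. 276.] fixture [ -6.1 241.4  38. ] crate [ 282.3 -201.4   38. ] 179 [ 65. 105.  71.]
bush tri [609.29440916  74.26279583  49.35912696] 14.168048658243352 [ -3.24263681 127.02993197  49.35912696]
bracket_center [517.4234896   35.06339241 -87.52047903] 30.59842993226835 [  7.01376352  27.67367731 -87.52047903]
jaw_grip [527.0781071   49.33296396  69.93609979] 74.34452491620777 [-3.7595931  41.11864286 69.93609979]
bracket_spigot [500.98313086  -4.66095597  54.28490221] 6.9653639265205 [40.09367972  0.21409986 54.28490221]
[3.14146146e+00 2.32992911e-05 4.05809361e-01]
```

View pics/ov.png

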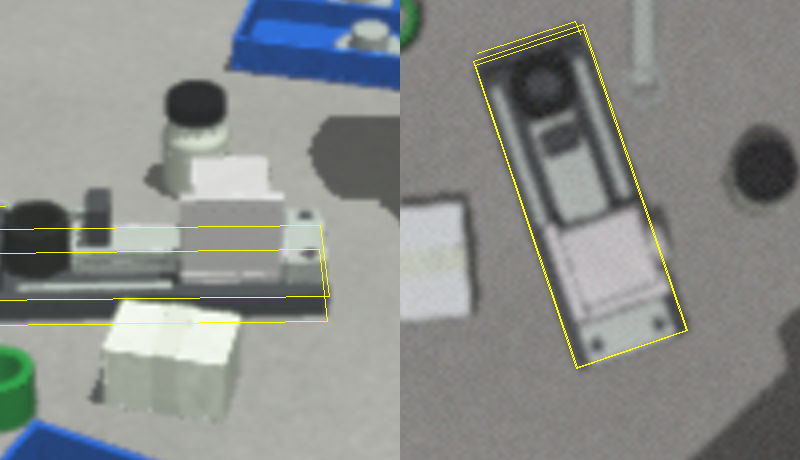

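{"fn": "play_rows", "kwargs": {
  "rows": [
    [[0.67, 0.922, 0], [0, 0, -0.0755]],
    [[0.67, 0.922, 0], [0, 0, -0.0755]],
    [[0.67, 0.922, 0], [0, 0, -0.0755]],
    [[0.67, 0.922, 0], [0, 0, -0.0755]],
    [[0.67, 0.922, 0], [0, 0, -0.0755]],
    [[0.67, 0.922, 0], [0, 0, -0.0755]],
    [[0.67, 0.922, 0], [0, 0, -0.0755]],
    [[0.67, 0.922, 0], [0, 0, -0.0755]],
    [[0.67, 0.922, 0], [0, 0, -0.0755]],
    [[0.67, 0.922, 0], [0, 0, -0.0755]]
  ],
  "hand": 0.5
}}

```text
time: 3.05
tool_pos: [408.9, -204.8, 240.9]
tcp_rot: [3.141, -0.0, 0.3]
contact_force: [-0.4, -0.4, -0.1]
grip_width: 68.6
finger_force: 0.0
```

{"fn": "play_rows", "kwargs": {
  "rows": [
    [[0.67, 0.922, -0.2], [0, 0, 0]],
    [[0.67, 0.922, -0.2], [0, 0, 0]],
    [[0.67, 0.922, -0.4], [0, 0, 0]],
    [[0.67, 0.922, -0.4], [0, 0, 0]],
    [[0.67, 0.922, -0.4], [0, 0, 0]],
    [[0.67, 0.922, -0.4], [0, 0, 0]],
    [[0.67, 0.922, -0.4], [0, 0, 0]],
    [[0.67, 0.922, -0.5], [0, 0, 0]],
    [[0.67, 0.922, -0.5], [0, 0, 0]],
    [[0.67, 0.922, -0.6], [0, 0, 0]],
    [[0, 0, 0], [0, 0, 0]],
    [[0, 0, 0], [0, 0, 0]]
  ]
}}

```text
time: 4.55
tool_pos: [609.0, 70.5, 120.8]
tcp_rot: [3.141, 0.0, 0.301]
contact_force: [0.6, -0.1, 0.1]
grip_width: 68.9
finger_force: 0.0
```

{"fn": "play_rows", "kwargs": {
  "rows": [
    [[0, 0, -0.66], [0, 0, 0]],
    [[0, 0, -0.66], [0, 0, 0]],
    [[0, 0, -0.66], [0, 0, 0]],
    [[0, 0, -0.65], [0, 0, 0]],
    [[0, 0, 0], [0, 0, 0]],
    [[0, 0, 0], [0, 0, 0]]
  ]
}}

```text
time: 5.3
tool_pos: [609.8, 70.2, 43.2]
tcp_rot: [3.141, -0.002, 0.3]
contact_force: [-0.3, 0.7, 0.6]
grip_width: 68.9
finger_force: 0.0
```

{"fn": "play_rows", "kwargs": {
  "rows": [
    [[0, 0, 0], [0, 0, 0]],
    [[0, 0, 0], [0, 0, 0]],
    [[0, 0, 0], [0, 0, 0]],
    [[0, 0, 0], [0, 0, 0]],
    [[0, 0, 0], [0, 0, 0]],
    [[0, 0, 0], [0, 0, 0]]
  ],
  "hand": -1
}}

```text
time: 6.05
tool_pos: [609.4, 70.8, 42.2]
tcp_rot: [3.141, -0.0, 0.3]
contact_force: [-1.5, -0.0, 4.8]
grip_width: 43.1
finger_force: 30.0
```

{"fn": "play_rows", "kwargs": {
  "rows": [
    [[0, 0, 0.6], [0, 0, 0]],
    [[0, 0, 1], [0, 0, 0]],
    [[0, 0, 1], [0, 0, 0]],
    [[-0.343, 0.58, 1], [0, 0, 0]],
    [[-0.6, 0.98, 0], [0, 0, 0]],
    [[-0.6, 0.98, 0], [0, 0, 0]],
    [[-0.6, 0.98, 0], [0, 0, 0]],
    [[-0.6, 0.98, 0], [0, 0, 0]],
    [[-0.6, 0.98, 0], [0, 0, 0]],
    [[-0.6, 0.98, 0], [0, 0, 0]],
    [[-0.6, 0.98, 0], [0, 0, 0]],
    [[-0.6, 0.98, 0], [0, 0, 0]]
  ]
}}

```text
time: 7.55
tool_pos: [454.1, 324.4, 150.7]
tcp_rot: [-3.142, -0.0, 0.3]
contact_force: [-0.2, 0.7, -0.5]
grip_width: 42.8
finger_force: 30.0
```

{"fn": "play_rows", "kwargs": {
  "rows": [
    [[-0.3, 0.98, 0], [0, 0, 0]],
    [[0, 0.4, -0.2], [0, 0, 0]],
    [[0, 0, -1], [0, 0, 0]],
    [[0, 0, -1], [0, 0, 0]],
    [[0, 0, -1], [0, 0, 0]],
    [[0, 0, 0], [0, 0, 0]],
    [[0, 0, 0], [0, 0, 0]]
  ]
}}

```text
time: 8.43
tool_pos: [446.8, 364.9, 54.8]
tcp_rot: [-3.141, -0.001, 0.3]
contact_force: [0.2, 0.6, 0.3]
grip_width: 42.6
finger_force: 30.0
```

Run:
```python
from h import *
c=capture('side');cv2.imwrite('pics/a.png',cv2.resize(c['frame'][230:370,210:360,::-1],None,fx=4,fy=4)); print(get_obs()['tool_pos'],get_obs()['finger_force'])
```

```text
[446.96007063 365.0988206   55.25378492] 29.999528699554503
```

View pics/a.png

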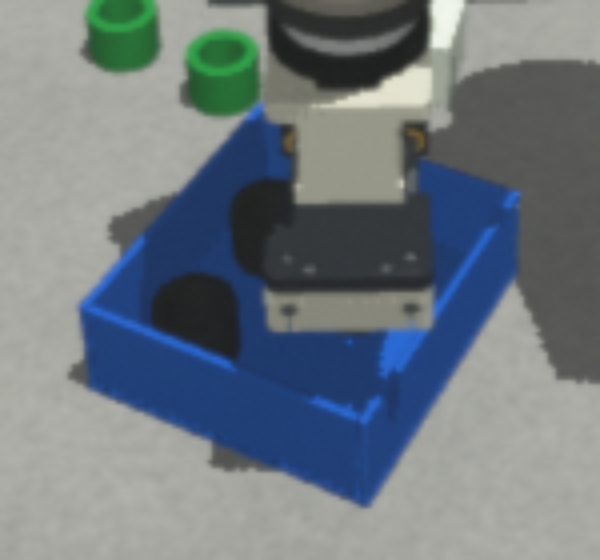

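The gripper is over the crate's free half, with its body at (350,265) clear of the two bushes at (195,315) and (265,225). Lowering.

{"fn": "play_rows", "kwargs": {
  "rows": [
    [[0, 0, -0.4], [0, 0, 0]],
    [[0, 0, -0.3], [0, 0, 0]],
    [[0, 0, -0.15], [0, 0, 0]],
    [[0, 0, 0], [0, 0, 0]],
    [[0, 0, 0], [0, 0, 0]]
  ]
}}

```text
time: 9.1
tool_pos: [446.1, 364.9, 28.4]
tcp_rot: [3.142, -0.0, 0.3]
contact_force: [0.2, 0.4, -0.2]
grip_width: 43.0
finger_force: 30.0
```

{"fn": "play_rows", "kwargs": {
  "rows": [
    [[0, 0, -0.05], [0, 0, 0]],
    [[0, 0, 0], [0, 0, 0]]
  ]
}}

```text
time: 9.35
tool_pos: [446.2, 365.0, 27.2]
tcp_rot: [-3.142, -0.001, 0.3]
contact_force: [-0.7, 0.1, 2.8]
grip_width: 42.8
finger_force: 30.0
```

{"fn": "play_rows", "kwargs": {
  "rows": [
    [[0, 0, 0], [0, 0, 0]],
    [[0, 0, 0], [0, 0, 0]],
    [[0, 0, 0], [0, 0, 0]],
    [[0, 0, 0], [0, 0, 0]],
    [[0, 0, 0.5], [0, 0, 0]],
    [[0, 0, 1], [0, 0, 0]],
    [[0, 0, 1], [0, 0, 0]],
    [[0, 0, 1], [0, 0, 0]],
    [[0, 0, 0.7], [0, 0, 0]]
  ],
  "hand": 0.4
}}

```text
time: 10.48
tool_pos: [446.4, 365.1, 155.6]
tcp_rot: [-3.141, -0.003, 0.3]
contact_force: [0.2, -0.8, -0.8]
grip_width: 64.2
finger_force: 0.0
```

{"fn": "play_rows", "kwargs": {
  "rows": [
    [[0.372, -0.93, 0], [0, 0, 0]],
    [[0.372, -0.93, 0], [0, 0, 0]],
    [[0.372, -0.93, 0], [0, 0, 0]],
    [[0.372, -0.93, 0], [0, 0, 0]],
    [[0.372, -0.93, 0], [0, 0, 0]],
    [[0.372, -0.93, 0], [0, 0, 0]],
    [[0.372, -0.93, 0], [0, 0, 0]],
    [[0.372, -0.93, 0], [0, 0, 0]],
    [[0.372, -0.93, 0], [0, 0, 0]],
    [[0.372, -0.93, 0], [0, 0, 0]],
    [[0.372, -0.93, 0], [0, 0, 0]],
    [[0, 0, 0], [0, 0, 0]]
  ]
}}

```text
time: 11.98
tool_pos: [569.5, 56.2, 153.8]
tcp_rot: [3.141, -0.001, 0.298]
contact_force: [-0.2, 0.6, 0.0]
grip_width: 64.1
finger_force: 0.0
```

{"fn": "play_rows", "kwargs": {
  "rows": [
    [[0, 0, -0.8], [0, 0, 0]],
    [[0, 0, -0.9], [0, 0, 0]],
    [[0, 0, -0.9], [0, 0, 0]],
    [[0, 0, -0.6], [0, 0, 0]],
    [[0, 0, 0], [0, 0, 0]],
    [[0, 0, 0], [0, 0, 0]]
  ]
}}

```text
time: 12.72
tool_pos: [569.2, 58.4, 58.0]
tcp_rot: [3.141, -0.001, 0.301]
contact_force: [0.3, 0.7, -0.4]
grip_width: 63.9
finger_force: 0.0
```

{"fn": "play_rows", "kwargs": {
  "rows": [
    [[0, 0, 0], [0, 0, 0]],
    [[0, 0, 0], [0, 0, 0]],
    [[0, 0, 0], [0, 0, 0]],
    [[0, 0, 0], [0, 0, 0]],
    [[0, 0, 0], [0, 0, 0]],
    [[0, 0, 0], [0, 0, 0]]
  ],
  "hand": -1
}}

```text
time: 13.48
tool_pos: [569.0, 57.2, 56.9]
tcp_rot: [3.14, -0.0, 0.3]
contact_force: [1.4, -5.0, 0.3]
grip_width: 26.1
finger_force: 30.0
```

{"fn": "play_rows", "kwargs": {
  "rows": [
    [[0.277, 0.086, 0], [0, 0, 0]],
    [[0.277, 0.086, 0], [0, 0, 0]],
    [[0.277, 0.086, 0], [0, 0, 0]],
    [[0.277, 0.086, 0], [0, 0, 0]],
    [[0.277, 0.086, 0], [0, 0, 0]],
    [[0, 0, 0], [0, 0, 0]],
    [[0, 0, 0], [0, 0, 0]]
  ]
}}

```text
time: 14.35
tool_pos: [607.9, 69.7, 56.8]
tcp_rot: [3.142, 0.006, 0.301]
contact_force: [-9.2, -7.4, 8.0]
grip_width: 26.2
finger_force: 30.0
```

{"fn": "play_rows", "kwargs": {
  "rows": [
    [[0, 0, 0], [0, 0, 0]],
    [[0, 0, 0], [0, 0, 0]],
    [[0, 0, 0], [0, 0, 0]],
    [[0, 0, 0.5], [0, 0, 0]],
    [[0, 0, 1], [0, 0, 0]],
    [[0, 0, 1], [0, 0, 0]],
    [[0, 0, 1], [0, 0, 0]],
    [[0, 0, 0.3], [0, 0, 0]]
  ],
  "hand": 0.4
}}

```text
time: 15.35
tool_pos: [611.4, 70.9, 173.9]
tcp_rot: [3.14, -0.005, 0.3]
contact_force: [0.0, 0.6, 0.4]
grip_width: 64.1
finger_force: 0.0
```

Run:
```python
from plant import get_obs
o=get_obs(); print(o['tool_pos'],o['tcp_rot'],o['joint_positions'])
```

```text
[611.41808701  70.92083531 173.89960513] [ 3.14005961 -0.00474735  0.30046182] [-8.95889477e-03  5.59457118e-01  1.36164685e+00 -1.56223295e-05
  1.21549996e+00  1.26138465e+00]
```

{"fn": "play_rows", "kwargs": {
  "rows": [
    [[-0.277, -0.308, 0], [0, 0, 0.9375]],
    [[-0.277, -0.308, 0], [0, 0, 0.9375]],
    [[-0.277, -0.308, 0], [0, 0, 0.9375]],
    [[-0.277, -0.308, 0], [0, 0, 0.9375]],
    [[-0.277, -0.308, 0], [0, 0, 0.9375]],
    [[-0.277, -0.308, 0], [0, 0, 0.9375]],
    [[-0.277, -0.308, 0], [0, 0, 0.9375]],
    [[-0.277, -0.308, 0], [0, 0, 0.9375]],
    [[-0.277, -0.308, 0], [0, 0, 0.9375]],
    [[-0.277, -0.308, 0], [0, 0, 0.9375]],
    [[-0.277, -0.308, 0], [0, 0, 0.9375]],
    [[-0.277, -0.308, 0], [0, 0, 0.9375]]
  ],
  "hand": 0.65
}}

```text
time: 16.85
tool_pos: [509.9, -40.2, 170.4]
tcp_rot: [-3.141, -0.001, 1.876]
contact_force: [-0.3, 0.2, 0.1]
grip_width: 75.5
finger_force: 0.0
```

{"fn": "play_rows", "kwargs": {
  "rows": [
    [[0, 0, 0], [0.8955, 0.2773, 0]],
    [[0, 0, 0], [0.8955, 0.2773, 0]],
    [[0, 0, 0], [0.8955, 0.2773, 0]],
    [[0, 0, 0], [0.8955, 0.2773, 0]],
    [[0, 0, 0], [0.8955, 0.2773, 0]],
    [[0, 0, 0], [0.8955, 0.2773, 0]],
    [[0, 0, 0], [0, 0, 0]],
    [[0, 0, 0], [0, 0, 0]]
  ]
}}

```text
time: 17.85
tool_pos: [510.5, -39.8, 170.8]
tcp_rot: [-3.141, -0.783, 1.871]
contact_force: [-0.1, -0.0, 0.2]
grip_width: 75.9
finger_force: 0.0
```

```bash
cat > st.py <<'E'
from h import *
from scipy.spatial.transform import Rotation as Ro
o=get_obs(); F=np.load('F.npy')
RF=Ro.from_euler('z',F[2]); p=np.array(o['tool_pos']); R=Ro.from_euler('xyz',o['tcp_rot'])
M=(RF.inv()*R).as_matrix()
print('t',o['time'],'tcp',p.round(1),'fix',RF.inv().apply(p-[F[0],F[1],0]).round(1)); print('tool axes in fixture x|y|z\n',M.round(3)); print(np.round(o['joint_positions'],3),np.round(o['contact_force'],1),o['grip_width'],o['finger_force'])
E
python3 st.py
python3 - <<'E'
from h import *
import pickle
cs={n:capture(n) for n in('side','top')}; pickle.dump(cs,open('cs2.pkl','wb'))
a=[cv2.resize(cs[n]['frame'][r:r+110,c:c+100,::-1],None,fx=4,fy=4,interpolation=cv2.INTER_CUBIC) for n,r,c in(('side',155,265),('top',145,265))]
cv2.imwrite('pics/b.png',np.hstack(a))
E
```

```text
t 17.85 tcp [510.5 -39.8 170.8] fix [ 76.5  -1.1 170.8]
tool axes in fixture x|y|z
 [[-0.709 -0.    -0.706]
 [ 0.     1.    -0.   ]
 [ 0.706 -0.    -0.709]]
[-0.526  0.673  1.429  0.501  1.659 -0.944] [-0.1 -0.   0.2] 75.87587242537444 0.0
```

View pics/b.png

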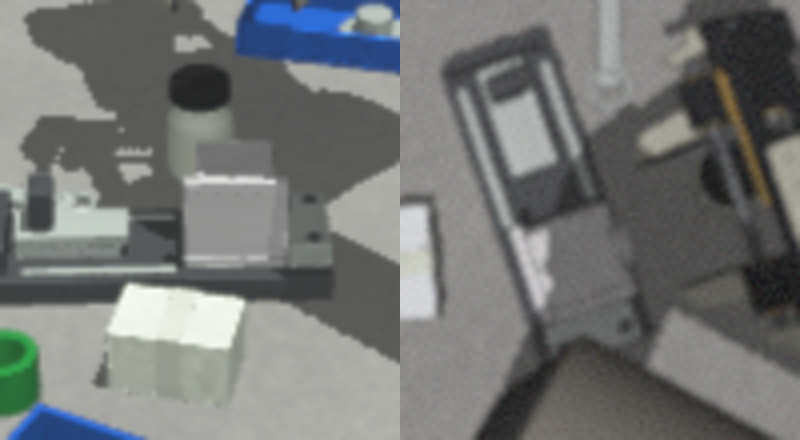

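The jaw is back at side crop (40,205) and clear of the bracket at (230,210), which still sits against the fixed jaw. The tilted pose is good, so I go in.

{"fn": "play_rows", "kwargs": {
  "rows": [
    [[0, 0, -0.7], [0, 0, 0]],
    [[0, 0, -0.7], [0, 0, 0]],
    [[-0.13, 0.441, -0.46], [0, 0, 0]],
    [[-0.13, 0.441, -0.46], [0, 0, 0]],
    [[-0.13, 0.441, -0.46], [0, 0, 0]],
    [[-0.13, 0.441, -0.46], [0, 0, 0]],
    [[-0.13, 0.441, -0.46], [0, 0, 0]],
    [[0, 0, 0], [0, 0, 0]],
    [[0, 0, 0], [0, 0, 0]]
  ]
}}

```text
time: 19.08
tool_pos: [491.2, 25.8, 59.6]
tcp_rot: [3.142, -0.785, 1.871]
contact_force: [-0.1, 1.3, 0.5]
grip_width: 75.8
finger_force: 0.0
```

```bash
python3 st.py
```

```text
t 19.075 tcp [491.2  25.8  59.6] fix [ 8.1 -0.1 59.6]
tool axes in fixture x|y|z
 [[-0.707  0.    -0.707]
 [ 0.     1.     0.   ]
 [ 0.707  0.    -0.707]]
[-0.444  0.775  1.619  0.558  1.377 -1.036] [-0.1  1.3  0.5] 75.7946936263715 0.0
```

{"fn": "play_rows", "kwargs": {
  "rows": [
    [[0, 0, 0], [0, 0, 0]],
    [[0, 0, 0], [0, 0, 0]],
    [[0, 0, 0], [0, 0, 0]],
    [[0, 0, 0], [0, 0, 0]],
    [[0, 0, 0], [0, 0, 0]],
    [[0, 0, 0], [0, 0, 0]]
  ],
  "hand": -1
}}

```text
time: 19.82
tool_pos: [491.3, 25.9, 60.0]
tcp_rot: [3.141, -0.785, 1.871]
contact_force: [0.6, -3.1, 3.3]
grip_width: 50.2
finger_force: 30.0
```

{"fn": "play_rows", "kwargs": {
  "rows": [
    [[0, 0, 0.1], [0, 0, 0]],
    [[0, 0, 0.4], [0, 0, 0]],
    [[0, 0, 0.5], [0, 0, 0]],
    [[0, 0, 0], [0, 0, 0]],
    [[0, 0, 0], [0, 0, 0]]
  ]
}}

```text
time: 20.45
tool_pos: [491.0, 26.1, 89.9]
tcp_rot: [3.141, -0.785, 1.872]
contact_force: [-0.5, -0.3, -4.3]
grip_width: 49.6
finger_force: 30.0
```

```bash
python3 st.py
```

```text
t 20.45 tcp [491.   26.1  89.9] fix [ 7.8 -0.2 89.9]
tool axes in fixture x|y|z
 [[-0.707 -0.    -0.707]
 [-0.     1.     0.   ]
 [ 0.707  0.    -0.707]]
[-0.444  0.726  1.61   0.553  1.426 -1.005] [-0.5 -0.3 -4.3] 49.63903585933233 29.965234994888306
```

{"fn": "play_rows", "kwargs": {
  "rows": [
    [[0, 0, 0.6], [0, 0, 0]],
    [[0, 0, 0.9], [0, 0, 0]],
    [[0, 0, 0.9], [0, 0, 0]],
    [[0, 0, 0.6], [0, 0, 0]],
    [[0, 0, 0.3], [-0.6716, -0.208, 0]],
    [[0, 0, 0], [-0.6716, -0.208, 0]],
    [[0, 0, 0], [-0.6716, -0.208, 0]],
    [[0, 0, 0], [-0.6716, -0.208, 0]],
    [[0, 0, 0], [-0.6716, -0.208, 0]],
    [[0, 0, 0], [-0.6716, -0.208, 0]],
    [[0, 0, 0], [-0.6716, -0.208, 0]],
    [[0, 0, 0], [-0.6716, -0.208, 0]]
  ]
}}

```text
time: 21.95
tool_pos: [490.1, 26.4, 189.1]
tcp_rot: [-3.14, 0.002, 1.87]
contact_force: [-0.3, 0.3, -4.3]
grip_width: 50.1
finger_force: 30.0
```

{"fn": "play_rows", "kwargs": {
  "rows": [
    [[0, 0, 0], [-0.6716, -0.208, 0]],
    [[0, 0, 0], [-0.6716, -0.208, 0]],
    [[0, 0, 0], [-0.6716, -0.208, 0]],
    [[0, 0, 0], [-0.6716, -0.208, 0]],
    [[0, 0, 0], [-0.6716, -0.208, 0]],
    [[0, 0, 0], [-0.6716, -0.208, 0]],
    [[0, 0, 0], [-0.6716, -0.208, 0]],
    [[0, 0, 0], [-0.6716, -0.208, 0]],
    [[0, 0, 0], [0, 0, 0]],
    [[0, 0, 0], [0, 0, 0]]
  ]
}}

```text
time: 23.2
tool_pos: [490.9, 26.1, 188.9]
tcp_rot: [3.141, 0.783, 1.87]
contact_force: [0.0, 0.0, -3.9]
grip_width: 49.9
finger_force: 30.0
```

```bash
python3 st.py
python3 - <<'E'
from h import *
import pickle
cs={n:capture(n) for n in('side','top')}; pickle.dump(cs,open('cs3.pkl','wb'))
a=[cv2.resize(cs[n]['frame'][r:r+150,c:c+130,::-1],None,fx=3,fy=3,interpolation=cv2.INTER_CUBIC) for n,r,c in(('side',110,255),('top',135,235))]
cv2.imwrite('pics/c.png',np.hstack(a))
E
```

```text
t 23.2 tcp [490.9  26.1 188.9] fix [  7.7  -0.3 188.9]
tool axes in fixture x|y|z
 [[-0.709  0.001  0.706]
 [ 0.001  1.    -0.001]
 [-0.706  0.    -0.709]]
[ 0.338  0.44   1.816 -0.895  1.128  0.544] [ 0.   0.  -3.9] 49.89542703498849 29.957681894302368
```

View pics/c.png

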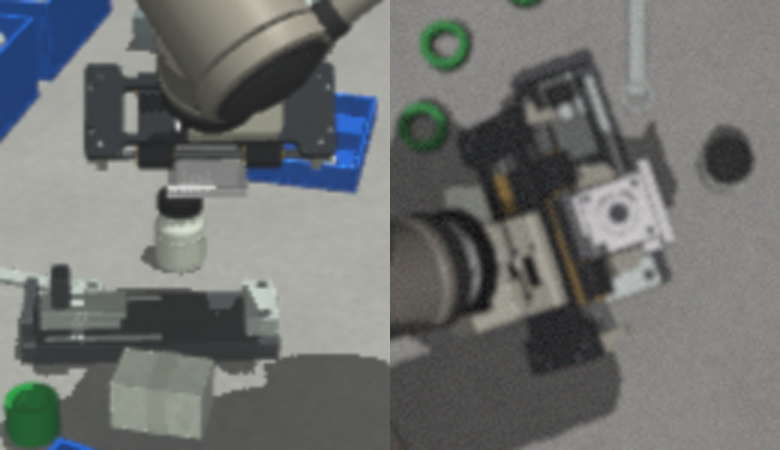

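Spigot is up at top crop (618,212) and the grip holds. Joint 4 would come close to its limit lower down, so I ease the tilt back by about 3° and descend.

{"fn": "play_rows", "kwargs": {
  "rows": [
    [[-0.016, 0.09, -0.5], [0.09, 0.028, 0]],
    [[-0.016, 0.09, -0.8], [0.09, 0.028, 0]],
    [[-0.016, 0.09, -0.8], [0.09, 0.028, 0]],
    [[-0.016, 0.09, -0.8], [0.09, 0.028, 0]],
    [[-0.016, 0.09, -0.6], [0, 0, 0]],
    [[0, 0, -0.1], [0, 0, 0]],
    [[0, 0, 0], [0, 0, 0]],
    [[0, 0, 0], [0, 0, 0]]
  ]
}}

```text
time: 24.3
tool_pos: [489.1, 39.6, 81.5]
tcp_rot: [3.14, 0.733, 1.87]
contact_force: [0.4, -0.2, -3.5]
grip_width: 49.8
finger_force: 30.0
```

```bash
python3 st.py
```

```text
t 24.3 tcp [489.1  39.6  81.5] fix [-5.7  1.9 81.5]
tool axes in fixture x|y|z
 [[-0.743  0.     0.669]
 [ 0.001  1.     0.001]
 [-0.669  0.001 -0.743]]
[ 0.342  0.609  1.883 -0.957  0.957  0.741] [ 0.4 -0.2 -3.5] 49.833464668789546 29.957894682884216
```

{"fn": "play_rows", "kwargs": {
  "rows": [
    [[0, 0, -0.3], [0, 0, 0]],
    [[0, 0, -0.2], [0, 0, 0]],
    [[0, 0, -0.03], [0, 0, 0]],
    [[0, 0, 0], [0, 0, 0]],
    [[0, 0, 0], [0, 0, 0]]
  ]
}}

```text
time: 24.92
tool_pos: [488.8, 39.6, 65.1]
tcp_rot: [3.141, 0.733, 1.871]
contact_force: [0.0, 0.6, -4.8]
grip_width: 49.6
finger_force: 30.0
```

{"fn": "play_rows", "kwargs": {
  "rows": [
    [[0, 0, -0.05], [0, 0, 0]],
    [[0, 0, -0.05], [0, 0, 0]],
    [[0, 0, 0], [0, 0, 0]],
    [[0, 0, 0], [0, 0, 0]]
  ]
}}

```text
time: 25.42
tool_pos: [488.7, 39.6, 61.9]
tcp_rot: [3.142, 0.733, 1.871]
contact_force: [-0.1, -0.2, -4.4]
grip_width: 49.7
finger_force: 30.0
```

```bash
python3 st.py
```

```text
t 25.425 tcp [488.7  39.6  61.9] fix [-5.8  1.6 61.9]
tool axes in fixture x|y|z
 [[-0.743 -0.     0.669]
 [-0.     1.     0.   ]
 [-0.669  0.    -0.743]]
[ 0.342  0.647  1.891 -0.983  0.932  0.787] [-0.1 -0.2 -4.4] 49.730229823098334 29.957782924175262
```

{"fn": "play_rows", "kwargs": {
  "rows": [
    [[0, 0, -0.05], [0, 0, 0]],
    [[0, 0, 0], [0, 0, 0]],
    [[0, 0, 0], [0, 0, 0]]
  ]
}}

```text
time: 25.8
tool_pos: [488.7, 39.6, 60.4]
tcp_rot: [-3.142, 0.733, 1.871]
contact_force: [-0.9, 0.1, -5.1]
grip_width: 49.6
finger_force: 30.0
```

{"fn": "play_rows", "kwargs": {
  "rows": [
    [[0, 0, -0.04], [0, 0, 0]],
    [[0, 0, 0], [0, 0, 0]],
    [[0, 0, 0], [0, 0, 0]]
  ]
}}

```text
time: 26.18
tool_pos: [488.7, 39.6, 59.2]
tcp_rot: [-3.142, 0.733, 1.871]
contact_force: [-0.2, -0.1, -4.6]
grip_width: 49.9
finger_force: 30.0
```

{"fn": "play_rows", "kwargs": {
  "rows": [
    [[0, 0, -0.04], [0, 0, 0]],
    [[0, 0, 0], [0, 0, 0]],
    [[0, 0, 0], [0, 0, 0]]
  ]
}}

```text
time: 26.55
tool_pos: [488.7, 39.6, 58.0]
tcp_rot: [-3.142, 0.733, 1.871]
contact_force: [0.3, 0.2, -4.8]
grip_width: 49.6
finger_force: 30.0
```

{"fn": "play_rows", "kwargs": {
  "rows": [
    [[0, 0, -0.04], [0, 0, 0]],
    [[0, 0, 0], [0, 0, 0]],
    [[0, 0, 0], [0, 0, 0]]
  ]
}}

```text
time: 26.92
tool_pos: [488.8, 39.6, 57.2]
tcp_rot: [3.141, 0.733, 1.871]
contact_force: [-1.9, 1.0, 1.0]
grip_width: 49.7
finger_force: 30.0
```

{"fn": "play_rows", "kwargs": {
  "rows": [
    [[0, 0, 0], [0, 0, 0]],
    [[0, 0, 0], [0, 0, 0]],
    [[0, 0, 0], [0, 0, 0]],
    [[0, 0, 0], [0, 0, 0]]
  ],
  "hand": 0.45
}}

```text
time: 27.42
tool_pos: [488.7, 39.6, 56.9]
tcp_rot: [-3.142, 0.733, 1.871]
contact_force: [-0.8, -1.2, 0.3]
grip_width: 66.9
finger_force: 0.0
```

{"fn": "play_rows", "kwargs": {
  "rows": [
    [[-0.098, 0.318, 0.372], [0, 0, 0]],
    [[-0.098, 0.318, 0.372], [0, 0, 0]],
    [[-0.098, 0.318, 0.372], [0, 0, 0]],
    [[-0.098, 0.318, 0.372], [0, 0, 0]],
    [[-0.098, 0.318, 0.372], [0, 0, 0]],
    [[-0.098, 0.318, 0.372], [0, 0, 0]],
    [[0, 0, 0.8], [0, 0, 0]],
    [[0, 0, 0.8], [0, 0, 0]],
    [[0, 0, 0.8], [0, 0, 0]]
  ]
}}

```text
time: 28.55
tool_pos: [470.7, 97.2, 196.9]
tcp_rot: [-3.141, 0.732, 1.872]
contact_force: [0.7, -1.3, 0.4]
grip_width: 66.6
finger_force: 0.0
```

```bash
python3 st.py
python3 - <<'E'
from h import *
import pickle
cs={n:capture(n) for n in('side','top')}; pickle.dump(cs,open('cs4.pkl','wb'))
a=[cv2.resize(cs[n]['frame'][r:r+110,c:c+100,::-1],None,fx=4,fy=4,interpolation=cv2.INTER_CUBIC) for n,r,c in(('side',155,265),('top',145,265))]
cv2.imwrite('pics/d.png',np.hstack(a))
F=np.load('F.npy');C={n:cam(c) for n,c in cs.items()}
for q in('bracket_spigot','bracket_center'):
    r={n:pinpoint(q,n) for n in cs}
    if r['side'] and r['top']:
        t,e=tri(C['side'],r['side'][0]['at'],C['top'],r['top'][0]['at']);d=t-[F[0],F[1],0];c,s=np.cos(F[2]),np.sin(F[2])
        print(q,[np.round(d['at']) for d in (r['side'][0],r['top'][0])],np.round([c*d[0]+s*d[1],-s*d[0]+c*d[1],t[2],e],1))
E
```

```text
t 28.55 tcp [470.7  97.2 196.9] fix [-66.2   1.5 196.9]
tool axes in fixture x|y|z
 [[-0.744 -0.     0.669]
 [-0.     1.    -0.   ]
 [-0.669 -0.    -0.744]]
[ 0.465  0.439  1.75  -0.778  1.222  0.544] [ 0.7 -1.3  0.4] 66.59166858314914 0.0
bracket_spigot [array([191., 325.]), array([207., 302.])] [ -8.    3.  104.3  11.5]
bracket_center [array([206., 326.]), array([209., 304.])] [-7.1  0.3 57.  11.1]
```

View pics/d.png

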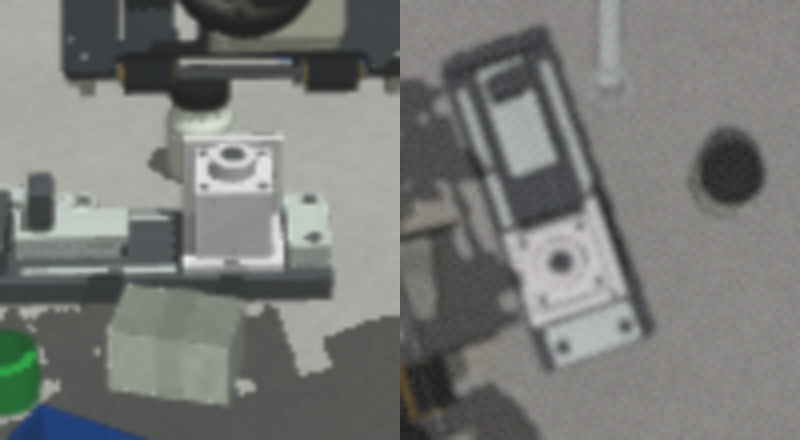

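Bracket stands on its back plate with the spigot up, side crop (232,155) / top crop (562,262), apparently shifted a bit toward fixture -x. I measure by how much.

```bash
cat > fb.py <<'E'
import sys,pickle,shutil
shutil.copy(sys.argv[1],'cs.pkl')
from fit import *
F=np.load('F.npy')
fx=rect(-40,40,-62,160,20)+rect(-35,35,150,160,42)[1:3]
F2,c=fit(fx,F,(5,5,.05)); print('fixture refit',F2.round(2),np.degrees(F2[2]),c)
a=np.linspace(0,2*np.pi,80)
circ=np.c_[-1+15*np.cos(a),15*np.sin(a),0*a+92]
m=rect(-33,33,-33,33,28)+rect(-33,33,-33,33,20)+rect(25,33,-33,33,86)+rect(-27,25,-25,25,80)+[circ]
for cams in(('side','top'),('top',),('side',)):
    C0=dict(C); 
    for n in list(C):
        if n not in cams: del C[n]
    B,c=fit(m,F,(14,14,.15)); C.update(C0)
    d=B[:2]-F[:2]; c_,s=np.cos(F[2]),np.sin(F[2])
    print(cams,'bracket in fixture',round(c_*d[0]+s*d[1],1),round(-s*d[0]+c_*d[1],1),'yaw deg',np.degrees(B[2]-F[2]).round(2),round(c,2))
E
python3 fb.py cs4.pkl
```

```text
fixture refit [489.24  32.86  -1.27] -72.62165955708333 1.5313301086425781
('side', 'top') bracket in fixture 6.2 1.9 yaw deg 0.21 1.45
('top',) bracket in fixture 5.9 2.0 yaw deg 0.81 0.77
('side',) bracket in fixture 9.5 1.9 yaw deg -0.65 0.63
```

```bash
cat > ovb.py <<'E'
from fit import *
import sys
F=np.load('F.npy'); out=[]
S=6
a=np.linspace(0,2*np.pi,60)
for n in('top','side'):
    big=cv2.resize(cs[n]['frame'],None,fx=S,fy=S,interpolation=cv2.INTER_CUBIC)
    def dr(P,col): cv2.polylines(big,[(proj(C[n],place(P,F))*S+S/2-.5).astype(np.int32)],True,col,1)
    dr(np.array([[-40,-62,20],[40,-62,20],[40,160,20],[-40,160,20.]]),(255,255,0))
    for x0,col in((float(sys.argv[1]),(0,255,0)),(float(sys.argv[2]),(255,0,0))):
        o=np.array([x0,float(sys.argv[3]),0])
        dr(np.c_[-1+15*np.cos(a),15*np.sin(a),0*a+92]+o,col)
        dr(np.array([[-33,-33,28],[33,-33,28],[33,33,28],[-33,33,28.]])+o,col)
    c=[int(v*S) for v in proj(C[n],[F[0],F[1],50])[0]]
    out.append(big[c[1]-240:c[1]+240,c[0]-200:c[0]+200,::-1])
cv2.imwrite(sys.argv[4],np.hstack(out))
E
python3 ovb.py -5 6 1.9 pics/e.png
```

```text
(no output)
```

View pics/e.png

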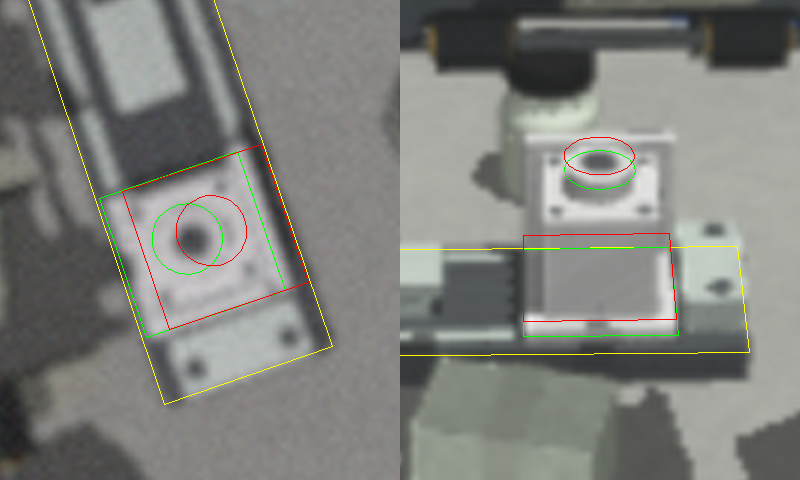

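The measured bracket is about 4 mm toward -x and 2 mm off the fixed jaw, upright and square: hole at top (192,237), close to the green outline. That is within limits, so I push the jaw home.

{"fn": "play_rows", "kwargs": {
  "rows": [
    [[0.3, 0, 0], [0.836, 0.259, 0]],
    [[0.3, 0, 0], [0.836, 0.259, 0]],
    [[0.3, 0, 0], [0.836, 0.259, 0]],
    [[0.3, 0, 0], [0.836, 0.259, 0]],
    [[0.3, 0, 0], [0.836, 0.259, 0]],
    [[0.3, 0, 0], [0.836, 0.259, 0]],
    [[0, 0, 0], [0, 0, 0]]
  ],
  "hand": 0.2
}}

```text
time: 29.72
tool_pos: [525.4, 95.0, 194.6]
tcp_rot: [-3.14, -0.0, 1.867]
contact_force: [-0.6, -0.7, -0.3]
grip_width: 55.3
finger_force: 0.0
```

{"fn": "play_rows", "kwargs": {
  "rows": [
    [[0.23, -0.077, 0], [0, 0, -0.9375]],
    [[0.23, -0.077, 0], [0, 0, -0.9375]],
    [[0.23, -0.077, 0], [0, 0, -0.9375]],
    [[0.23, -0.077, 0], [0, 0, -0.9375]],
    [[0.23, -0.077, 0], [0, 0, -0.9375]],
    [[0.23, -0.077, 0], [0, 0, -0.9375]],
    [[0.23, -0.077, 0], [0, 0, -0.9375]],
    [[0.23, -0.077, 0], [0, 0, -0.9375]],
    [[0.23, -0.077, 0], [0, 0, -0.9375]],
    [[0.23, -0.077, 0], [0, 0, -0.9375]],
    [[0.23, -0.077, 0], [0, 0, -0.9375]],
    [[0.23, -0.077, 0], [0, 0, -0.9375]]
  ]
}}

```text
time: 31.22
tool_pos: [607.0, 70.0, 194.7]
tcp_rot: [3.139, 0.002, 0.297]
contact_force: [-0.0, -0.0, -0.3]
grip_width: 55.3
finger_force: 0.0
```

{"fn": "play_rows", "kwargs": {
  "rows": [
    [[0, 0, -0.2], [0, 0, 0]],
    [[0, 0, 0], [0, 0, 0]]
  ]
}}

```text
time: 31.48
tool_pos: [606.6, 69.8, 188.5]
tcp_rot: [3.141, 0.002, 0.304]
contact_force: [-0.2, 0.3, -0.2]
grip_width: 54.9
finger_force: 0.0
```

```bash
python3 st.py
```

```text
t 31.475 tcp [606.6  69.8 188.5] fix [  0.3 123.2 188.5]
tool axes in fixture x|y|z
 [[-0.003  1.     0.   ]
 [ 1.     0.003 -0.002]
 [-0.002  0.    -1.   ]]
[-1.000e-02  5.420e-01  1.350e+00 -1.000e-03  1.252e+00  1.257e+00] [-0.2  0.3 -0.2] 54.91322782416716 0.0
```

{"fn": "play_rows", "kwargs": {
  "rows": [
    [[0.04, 0, -0.9], [0, 0, 0]],
    [[0, 0, -0.9], [0, 0, 0]],
    [[0, 0, -0.9], [0, 0, 0]],
    [[0, 0, -0.9], [0, 0, 0]],
    [[0, 0, -0.78], [0, 0, 0]],
    [[0, 0, 0], [0, 0, 0]],
    [[0, 0, 0], [0, 0, 0]]
  ]
}}

```text
time: 32.35
tool_pos: [609.4, 69.3, 59.3]
tcp_rot: [3.141, -0.002, 0.301]
contact_force: [0.9, 0.2, -0.3]
grip_width: 55.0
finger_force: 0.0
```

{"fn": "play_rows", "kwargs": {
  "rows": [
    [[0, 0, 0], [0, 0, 0]],
    [[0, 0, 0], [0, 0, 0]],
    [[0, 0, 0], [0, 0, 0]],
    [[0, 0, 0], [0, 0, 0]],
    [[0, 0, 0], [0, 0, 0]]
  ],
  "hand": -1
}}

```text
time: 32.98
tool_pos: [608.9, 69.9, 58.8]
tcp_rot: [-3.141, -0.001, 0.301]
contact_force: [-1.9, 4.7, 3.9]
grip_width: 25.7
finger_force: 30.0
```

{"fn": "play_rows", "kwargs": {
  "rows": [
    [[-0.287, -0.089, 0], [0, 0, 0]],
    [[-0.287, -0.089, 0], [0, 0, 0]],
    [[-0.287, -0.089, 0], [0, 0, 0]],
    [[-0.287, -0.089, 0], [0, 0, 0]],
    [[0, 0, 0], [0, 0, 0]],
    [[0, 0, 0], [0, 0, 0]]
  ]
}}

```text
time: 33.72
tool_pos: [574.7, 58.9, 58.7]
tcp_rot: [-3.141, -0.001, 0.301]
contact_force: [-1.0, 4.2, 4.1]
grip_width: 25.5
finger_force: 30.0
```

{"fn": "play_rows", "kwargs": {
  "rows": [
    [[-0.064, -0.02, 0], [0, 0, 0]],
    [[-0.064, -0.02, 0], [0, 0, 0]],
    [[0, 0, 0], [0, 0, 0]],
    [[0, 0, 0], [0, 0, 0]]
  ]
}}

```text
time: 34.22
tool_pos: [571.8, 58.0, 58.8]
tcp_rot: [-3.141, -0.003, 0.301]
contact_force: [2.8, 7.2, 1.5]
grip_width: 25.9
finger_force: 30.0
```

```bash
python3 st.py
```

```text
t 34.225 tcp [571.8  58.   58.8] fix [ 1.2 86.3 58.8]
tool axes in fixture x|y|z
 [[-0.     1.    -0.   ]
 [ 1.     0.     0.003]
 [ 0.003 -0.    -1.   ]]
[-3.300e-02  6.280e-01  1.603e+00  1.000e-03  9.080e-01  1.236e+00] [2.8 7.2 1.5] 25.920743347366262 30.000352263450623
```

{"fn": "play_rows", "kwargs": {
  "rows": [
    [[-0.032, -0.01, 0], [0, 0, 0]],
    [[-0.032, -0.01, 0], [0, 0, 0]],
    [[0, 0, 0], [0, 0, 0]],
    [[0, 0, 0], [0, 0, 0]]
  ]
}}

```text
time: 34.72
tool_pos: [570.1, 57.4, 58.8]
tcp_rot: [-3.141, -0.003, 0.301]
contact_force: [2.9, 6.2, 0.4]
grip_width: 26.0
finger_force: 30.0
```

{"fn": "play_rows", "kwargs": {
  "rows": [
    [[-0.032, -0.01, 0], [0, 0, 0]],
    [[0, 0, 0], [0, 0, 0]],
    [[0, 0, 0], [0, 0, 0]]
  ]
}}

```text
time: 35.1
tool_pos: [569.6, 57.3, 58.8]
tcp_rot: [-3.142, -0.005, 0.301]
contact_force: [4.7, 7.6, 0.1]
grip_width: 25.8
finger_force: 30.0
```

{"fn": "play_rows", "kwargs": {
  "rows": [
    [[-0.05, -0.016, 0], [0, 0, 0]],
    [[0, 0, 0], [0, 0, 0]],
    [[0, 0, 0], [0, 0, 0]]
  ]
}}

```text
time: 35.48
tool_pos: [568.1, 56.8, 58.8]
tcp_rot: [-3.142, -0.004, 0.3]
contact_force: [4.3, 7.8, 0.2]
grip_width: 25.9
finger_force: 30.0
```

{"fn": "play_rows", "kwargs": {
  "rows": [
    [[-0.05, -0.016, 0], [0, 0, 0]],
    [[0, 0, 0], [0, 0, 0]],
    [[0, 0, 0], [0, 0, 0]]
  ]
}}

```text
time: 35.85
tool_pos: [567.9, 56.7, 58.8]
tcp_rot: [3.141, -0.007, 0.3]
contact_force: [9.9, 9.9, -2.9]
grip_width: 25.8
finger_force: 30.0
```

{"fn": "play_rows", "kwargs": {
  "rows": [
    [[-0.05, -0.016, 0], [0, 0, 0]],
    [[0, 0, 0], [0, 0, 0]],
    [[0, 0, 0], [0, 0, 0]]
  ]
}}

```text
time: 36.22
tool_pos: [567.8, 56.7, 58.8]
tcp_rot: [3.141, -0.011, 0.3]
contact_force: [13.7, 13.2, -9.3]
grip_width: 26.0
finger_force: 30.0
```

{"fn": "play_rows", "kwargs": {
  "rows": [
    [[-0.04, -0.012, 0], [0, 0, 0]],
    [[0, 0, 0], [0, 0, 0]],
    [[0, 0, 0], [0, 0, 0]]
  ]
}}

```text
time: 36.6
tool_pos: [567.7, 56.6, 58.8]
tcp_rot: [3.141, -0.013, 0.3]
contact_force: [18.0, 14.9, -11.0]
grip_width: 25.8
finger_force: 30.0
```

{"fn": "play_rows", "kwargs": {
  "rows": [
    [[0.08, 0.025, 0], [0, 0, 0]],
    [[0, 0, 0], [0, 0, 0]]
  ]
}}

```text
time: 36.85
tool_pos: [567.7, 56.7, 58.8]
tcp_rot: [3.141, -0.008, 0.3]
contact_force: [9.1, 10.9, -3.9]
grip_width: 25.9
finger_force: 30.0
```

{"fn": "play_rows", "kwargs": {
  "rows": [
    [[0, 0, 0], [0, 0, 0]],
    [[0, 0, 0], [0, 0, 0]],
    [[0, 0, 0], [0, 0, 0]],
    [[0, 0, 0.5], [0, 0, 0]],
    [[0, 0, 1], [0, 0, 0]],
    [[0, 0, 1], [0, 0, 0]],
    [[0, 0, 1], [0, 0, 0]],
    [[0, 0, 1], [0, 0, 0]],
    [[0.3, -0.9, 1], [0, 0, 0]],
    [[0.3, -0.9, 0], [0, 0, 0]],
    [[0, -0.9, 0], [0, 0, 0]],
    [[0, -0.9, 0], [0, 0, 0]]
  ],
  "hand": 0.3
}}

```text
time: 38.35
tool_pos: [582.5, -53.7, 224.6]
tcp_rot: [3.141, -0.001, 0.3]
contact_force: [-0.2, 0.0, 0.4]
grip_width: 59.3
finger_force: 0.0
```

{"fn": "play_rows", "kwargs": {
  "rows": [
    [[0, -0.9, 0], [0, 0, 0]],
    [[0, -0.9, 0], [0, 0, 0]],
    [[0, -0.9, 0], [0, 0, 0]],
    [[0, -0.9, 0], [0, 0, 0]],
    [[0, 0, 0], [0, 0, 0]],
    [[0, 0, 0], [0, 0, 0]]
  ]
}}

```text
time: 39.1
tool_pos: [582.5, -160.2, 224.0]
tcp_rot: [-3.142, -0.001, 0.3]
contact_force: [-0.5, 0.3, 0.1]
grip_width: 59.8
finger_force: 0.0
```

```bash
python3 - <<'E'
from h import *
import pickle
cs={n:capture(n) for n in('side','top')}; pickle.dump(cs,open('cs5.pkl','wb')); pickle.dump(cs,open('cs.pkl','wb'))
for q in ('bush',):
    for n in cs:
        print(n,[(np.round(d['at']),round(d['p'],2)) for d in spot_in(q,n)])
E
python3 ovb.py -4 -2 0 pics/f.png
python3 - <<'E'
import pickle,cv2,numpy as np
i=pickle.load(open('cs5.pkl','rb'))['side']['frame'][255:365,225:345,::-1]
f=cv2.imread('pics/f.png'); i=cv2.resize(i,(131,120)); f[:120,669:]=i
cv2.imwrite('pics/f2.png',f)
E
```

```text
side [(array([217., 233.]), 0.82), (array([251., 264.]), 0.67), (array([233., 243.]), 0.61), (array([309., 303.]), 0.55)]
top [(array([126., 278.]), 0.68), (array([155., 253.]), 0.62), (array([183., 251.]), 0.57)]
```

View pics/f2.png

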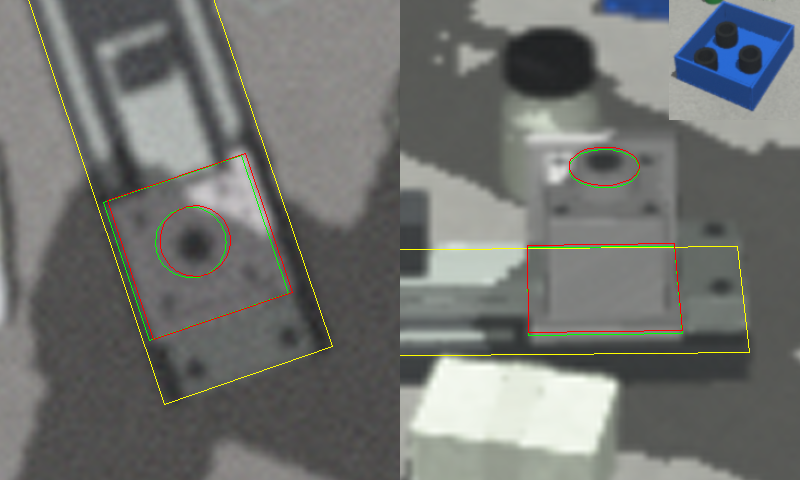

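The bracket matches the outlines at top (193,242), about x = -3 and y = 0, spigot up with the jaw against it. The inset shows three bushes standing in the crate.

```bash
python3 -c "
from plant import bot
print(bot.close_job())"
```

```text
the job is handed in; nothing more can be done
None
```

The job is handed in, with no verdict returned: the bush is in the crate, the bracket is back on its seat with the spigot up (about 3 mm off in x by camera), and the jaw was pushed until it stopped against it.

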